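# Find a ring's step in a thickness gauge

### The arm

A 6-joint arm with a two-finger parallel gripper is mounted at the origin on a cart in front of the work surface, level with it; the furniture and walls round the work are solid. World frame = base frame: x ahead of the robot, y to its left, z up, the work surface at z = 0. Lengths are in m, angles in rad, forces in N, time in s.
With the tool pointing down it reaches from about 0.3 to 0.875 m from the base axis. Payload 6.4 kg.
Tool frame: the origin (TCP) lies between the finger pads; the fingertips stand 8 mm ahead of it and the grasp point (between the pads) lies 11 mm behind it; z points along the fingers, y is the line along which they close (so a half turn about z gives the same grasp; the last joint's range is limited). The gripper opens to 88 mm and grips with 3 to 60 N. Pads are 18 mm wide; open, the fingers measure 123 mm over their backs; the gripper's body (75 mm by 187 mm) begins 45 mm behind the grasp point.
Start: joints at [-1.355, 0.181, 1.607, -0, 1.354, -0.206], TCP at [0.235, -0.525, 0.247] pointing down, gripper open.
Joint ranges: [-2.99, 2.99], [-0.89, 2.07], [0.3, 2.58], [-1.14, 4.28], [0, 2.63], [-3.12, 3.12]. Speed limits (rad/s): [2.57, 2.57, 3.01, 3.14, 3.14, 3.14].

### API

Orientations are given as [roll, pitch, yaw] about the fixed x, y, z axes, in that order (R = Rz(yaw) Ry(pitch) Rx(roll)).
In Python, from station import r gives the robot as it stands.
- The arm moves only by the tool drive_tool, never from a script. Its argument "deltas" is a list of rows, each a list of 3 entries, a list of its own where there are three numbers: the finger opening in cm, from 0 to 8.81, then the shift along the tool's x, y, z in cm, then the turn about the tool's z in degrees. A call has 1 to 12 rows; each row is the pose to reach, as a shift and turn from the pose commanded when the call began, along the tool's axes at that moment; what a row does not reach only later rows make up. A row lasts 1/8 s, in which the tool goes at most 62.5 mm and 10.7 degrees, less where a joint would pass 70% of its speed; a pose out of reach is approached as far as the arm can. A call with a gripper value outside its range is refused whole. The fingers move at their own pace and stop on an object; "grip_force" is the grip in N (left out, the last holds). Time passes only in rows, so rows that repeat a pose let the fingers close. It gives the time, the measured TCP pose, the force, the opening and the grip force at its end, in the units of the state.
- r.get_obs(): the state, without advancing time (a new reading comes with each control period).
- r.camera(name): name is "side" or "top"; returns the picture (384x512x3 uint8, red, green, blue); there is no depth.
- r.camera_model(name): a dict with "K" (3x3 intrinsics, pixels), "k1" (the pictures are not rectified: a ray, as slopes to the right and down, at radius r is drawn at 1 + k1 r^2 times it, then the intrinsics apply), "eye" and "rotation" of the camera in the world. Camera axes: x right, y down, z forward; pixel columns grow to the right and rows downward; lengths in m; the calibration is good to about 2 mm. A picture is of the moment at which its call begins. camera_model takes no time and is no camera call.
- r.sign_off(): hands the job in; it is judged then, once.
Trained networks look in the newest picture that a camera, given by its name, has taken for a name from the list of things; names that differ only in an ending like _2 or _b are one class to them, and where a whole thing is asked for, a point or a joint stands for the part that bears it (a point fixed in the world has none). Each returns a list of dicts, best first, with "conf" (0 to 1); they miss things now and then, are a little off and sometimes report something else, mostly with a low value. They report only what shows in the picture. A call takes as long as a camera call. They do not tell look-alikes from the thing itself.
- r.trace(camera, query): "pixels" (384x512 bool, what is visible of it) and "box" ([left, top, right, bottom] in pixels, round what is visible of it).
The state is a dict: "time": time; "q": joint angles; "dq": joint speeds; "effort": joint torques, N m; "ee_pos": TCP position; "ee_rot": TCP orientation; "contact_force": force on the tool from outside, world axes, zero at the start; "wrist_torque": the same for the moment, N m; "grip_width": finger opening in m; "finger_force": force on a finger pad.
Only numpy, scipy, OpenCV 4.12 (cv2) and the standard library are available. Lean on these libraries where they do the work, as an engineer would, in place of code of your own. Each camera call takes 0.05 s, during which the arm holds its last target. There are 200 camera calls.

### The job

Find the thickness step of the toroid ring that lies by itself in front of the stepped gauge: keeping it flat on the desk, slide it against the lowest step and then step by step upward, skipping none, until it goes in, and leave it there, pushed home against the back wall. Be gentle with the gauge, leave the two spare rings on their card, and do not disturb the other things on the desk.

Things in the scene. Friction and masses are not known exactly. Their poses are not given: they have to be found in the camera images.
- gauge: steel stepped thickness gauge, 252 mm long (y), 52 mm deep (x), fixed to the desk: four roofs side by side without walls between them, front faces in one plane, open to the front (-x, about towards the robot), closed by a back wall 28 mm behind the front and by a 10 mm cheek at each end; its top rises in a stair from 17 mm at the left (+y) to 32 mm at the right (-y). Origin: on the desk at the middle of the front face; +x points into the gauge
- step1: step 1 of the steel stepped gauge, the lowest, at the left (+y) end: a level roof 58 mm wide (y), 28 mm deep (x) and 8 mm thick, its underside 9 mm above the desk. Origin: on the desk, under the middle of the roof's front edge; +x points into the gauge, away from the robot side; +y along the gauge towards the lower steps. Fixed to the desk. The gauge's back wall is at x = 28 mm, so a 44 mm ring that is home has its centre at x = 6 mm and stands 16 mm out of the front
- step2: step 2 of the steel stepped gauge, the second lowest: a level roof 58 mm wide (y), 28 mm deep (x) and 8 mm thick, its underside 14 mm above the desk. Origin: on the desk, under the middle of the roof's front edge; +x points into the gauge, away from the robot side; +y along the gauge towards the lower steps. Fixed to the desk. The gauge's back wall is at x = 28 mm, so a 44 mm ring that is home has its centre at x = 6 mm and stands 16 mm out of the front
- step3: step 3 of the steel stepped gauge, the second highest: a level roof 58 mm wide (y), 28 mm deep (x) and 8 mm thick, its underside 19 mm above the desk. Origin: on the desk, under the middle of the roof's front edge; +x points into the gauge, away from the robot side; +y along the gauge towards the lower steps. Fixed to the desk. The gauge's back wall is at x = 28 mm, so a 44 mm ring that is home has its centre at x = 6 mm and stands 16 mm out of the front
- step4: step 4 of the steel stepped gauge, the highest, at the right (-y) end: a level roof 58 mm wide (y), 28 mm deep (x) and 8 mm thick, its underside 24 mm above the desk. Origin: on the desk, under the middle of the roof's front edge; +x points into the gauge, away from the robot side; +y along the gauge towards the lower steps. Fixed to the desk. The gauge's back wall is at x = 28 mm, so a 44 mm ring that is home has its centre at x = 6 mm and stands 16 mm out of the front
- ring_thin_mid (a point): one of three dark grey metal toroid rings, alike but for their thickness: outside diameter 44 mm, bore 24 mm, this one 12 mm thick, 60 g on average (mass varies by 0.7 to 1.3). It lies flat. The point is its centre, half-way up (6 mm above the desk); z is its axis
- ring_medium_mid (a point): one of three dark grey metal toroid rings, alike but for their thickness: outside diameter 44 mm, bore 24 mm, this one 17 mm thick, 85 g on average (mass varies by 0.7 to 1.3). It lies flat. The point is its centre, half-way up (8.5 mm above the desk); z is its axis
- ring_thick_mid (a point): one of three dark grey metal toroid rings, alike but for their thickness: outside diameter 44 mm, bore 24 mm, this one 22 mm thick, 110 g on average (mass varies by 0.7 to 1.3). It lies flat. The point is its centre, half-way up (11 mm above the desk); z is its axis
- card: thin white paper card lying on the desk, 160 mm (x) by 80 mm (y), under 1 mm thick; two of the three rings (which two varies) lie on it as spares. Origin: its centre
- heat_sink: bystander, finned heat sink, 35x50x26 mm, loose; origin at the centre of its underside
- motor: bystander, small dc motor lying on its side, 24x45x19 mm, loose; origin at the centre of its underside
- transformer: bystander, small mains transformer, 47x53x44 mm, loose; origin at the centre of its underside
Things that resemble listed ones, but are neither listed nor needed, are in the scene too. What is shaped like the part that bears ring_medium_mid but yellow is not meant.

How it is judged:
By the outcome, as a careful person would: the job done as asked, in the order asked, and still so for the second after the job is handed in, with the robot touching nothing.
It also fails if it takes over 72 s, if anything falls off the work surface, if the arm or the gripper's body presses on something with over 40 N, if the wrist force passes 120 N, or if a joint passes its speed limit or range.

## Working session

There is one attempt and no reset: what is moved stays moved. The work goes in short steps, Python scripts to look and compute and a tool call to move; the robot and the scene stay as the last step left them, time stands still between calls to the robot, and variables do not carry over. Pictures are saved under pics/ and viewed, at most 10 in all, crops included, and the job is handed in when it is done.

Besides the shell and the picture viewer there is one more tool, called after "Request:" in YAML: its name, and indented under it one key for each argument. drive_tool: Moves the arm, as the interface text tells. Its arguments: {"type":"object","properties":{"deltas":{"type":"array"},"grip_force":{"type":"number"}},"required":["deltas"]}

```bash
mkdir -p pics; cat > h.py <<'E'
import numpy as np, cv2
from station import r
def pix2w(cam,uv,z):
    m=r.camera_model(cam);K=np.array(m["K"]);R=np.array(m["rotation"]);e=np.array(m["eye"])
    uv=np.atleast_2d(np.array(uv,float))
    d=(uv-[K[0,2],K[1,2]])/[K[0,0],K[1,1]]
    s=d.copy()
    for _ in range(20): s=d/(1+m["k1"]*(s**2).sum(1,keepdims=True))
    ray=np.c_[s,np.ones(len(s))]@R.T
    return e+ray*((z-e[2])/ray[:,2])[:,None]
def w2pix(cam,p):
    m=r.camera_model(cam);K=np.array(m["K"]);R=np.array(m["rotation"]);e=np.array(m["eye"])
    c=(np.atleast_2d(p)-e)@R; s=c[:,:2]/c[:,2:]
    s=s*(1+m["k1"]*(s**2).sum(1,keepdims=True))
    return s*[K[0,0],K[1,1]]+[K[0,2],K[1,2]]
def snap(cam,name,crop=None,f=1):
    im=r.camera(cam)
    o=im if crop is None else im[crop[1]:crop[3],crop[0]:crop[2]]
    cv2.imwrite("pics/"+name,cv2.resize(o[:,:,::-1],None,fx=f,fy=f,interpolation=cv2.INTER_CUBIC)); return im
E
python3 - <<'E'
from h import *
for c in("top","side"):
    snap(c,c+"0.png",f=1.5)
    m=r.camera_model(c);print(c,np.round(m["eye"],3),np.round(m["rotation"],2).tolist(),m["K"][0][0])
    for n in("gauge","step1","step2","step3","step4","ring_thin_mid","ring_medium_mid","ring_thick_mid","card","heat_sink","motor","transformer"):
        for d in r.trace(c,n): 
            b=np.array(d["box"]);px=d["pixels"];v,u=np.nonzero(px)
            print(n,round(d["conf"],2),b.tolist(),len(u),np.round(pix2w(c,[u.mean(),v.mean()],0.01)[0,:2],3))
o=r.get_obs();print({k:np.round(v,3).tolist() for k,v in o.items()})
E
```

```text
top [ 0.344 -0.06   0.936] [-2.94, -0.0, -1.56] 428.03429747244394Traceback (most recent call last):
  File "<stdin>", line 8, in <module>
  File "h.py", line 10, in pix2w
    return e+ray*((z-e[2])/ray[:,2])[:,None]
                           ~~~^^^^^
IndexError: too many indices for array: array is 1-dimensional, but 2 were indexed
```

```bash
sed -i 's/R=np.array(m\["rotation"\])/R=Rot.from_euler("xyz",m["rotation"]).as_matrix()/; s/^from station/from scipy.spatial.transform import Rotation as Rot\nfrom station/' h.py
python3 - <<'E'
from h import *
for c in("top","side"):
    snap(c,c+"0.png",f=1.5)
    m=r.camera_model(c);print(c,np.round(m["eye"],3),np.round(m["rotation"],2).tolist(),m["K"][0][0])
    for n in("gauge","step1","step4","ring_thin_mid","ring_medium_mid","ring_thick_mid","card","heat_sink","motor","transformer"):
        for d in r.trace(c,n): 
            b=np.array(d["box"]);px=d["pixels"];v,u=np.nonzero(px)
            print(n,round(d["conf"],2),b.tolist(),len(u),np.round(pix2w(c,[u.mean(),v.mean()],0.01)[0,:2],3))
o=r.get_obs();print({k:np.round(v,3).tolist() for k,v in o.items()})
E
```

```text
top [ 0.344 -0.06   0.936] [-2.94, -0.0, -1.56] 428.03429747244394
gauge 0.73 [185.7, 130.3, 300.5, 159.2] 2333 [ 0.627 -0.032]
step1 0.81 [268.6, 133.8, 299.0, 151.9] 338 [ 0.625 -0.122]
step1 0.79 [213.1, 142.8, 243.0, 152.9] 346 [ 0.617 -0.003]
step1 0.71 [243.5, 141.0, 267.5, 153.5] 333 [ 0.62  -0.062]
step1 0.51 [189.6, 143.5, 215.0, 155.5] 334 [0.613 0.054]
step4 0.81 [268.6, 133.8, 299.0, 151.9] 338 [ 0.625 -0.122]
step4 0.79 [213.1, 142.8, 243.0, 152.9] 346 [ 0.617 -0.003]
step4 0.71 [243.5, 141.0, 267.5, 153.5] 333 [ 0.62  -0.062]
step4 0.51 [189.6, 143.5, 215.0, 155.5] 334 [0.613 0.054]
ring_thin_mid 0.55 [349.0, 201.3, 370.3, 220.8] 229 [ 0.473 -0.296]
ring_thin_mid 0.33 [195.8, 225.7, 219.3, 241.7] 273 [0.428 0.034]
ring_medium_mid 0.73 [237.9, 235.7, 258.0, 254.9] 251 [ 0.404 -0.05 ]
ring_medium_mid 0.7 [197.7, 224.3, 218.0, 241.4] 247 [0.429 0.035]
ring_medium_mid 0.68 [162.6, 203.2, 180.1, 222.9] 266 [0.47  0.119]
ring_thick_mid 0.65 [354.7, 171.2, 378.1, 191.1] 281 [ 0.546 -0.311]
card 0.9 [339.4, 163.6, 382.1, 232.2] 1920 [ 0.503 -0.295]
heat_sink 0.88 [121.9, 234.1,
[... 1006 characters left out ...]
 305.2, 313.6] 502 [ 0.548 -0.309]
card 0.9 [226.7, 281.4, 318.0, 322.0] 2078 [ 0.504 -0.31 ]
heat_sink 0.22 [337.0, 250.0, 365.9, 284.5] 727 [ 0.68  -0.256]
motor 0.65 [279.5, 181.4, 297.3, 198.4] 170 [0.619 0.011]
motor 0.45 [197.8, 259.2, 211.5, 282.7] 218 [ 0.401 -0.214]
transformer 0.56 [336.0, 251.0, 365.7, 289.4] 823 [ 0.68  -0.255]
{'time': 1.2, 'q': [-1.355, 0.181, 1.607, -0.0, 1.354, -0.206], 'dq': [-0.001, 0.0, -0.001, 0.001, -0.001, -0.001], 'effort': [-0.001, -43.384, -34.217, 0.07, 0.031, 0.0], 'ee_pos': [0.235, -0.525, 0.247], 'ee_rot': [3.142, 0.0, 0.422], 'contact_force': [0.464, 0.427, 1.165], 'wrist_torque': [-0.019, 0.029, 0.016], 'finger_force': 0.0, 'grip_width': 0.088}
```

View pics/top0.png

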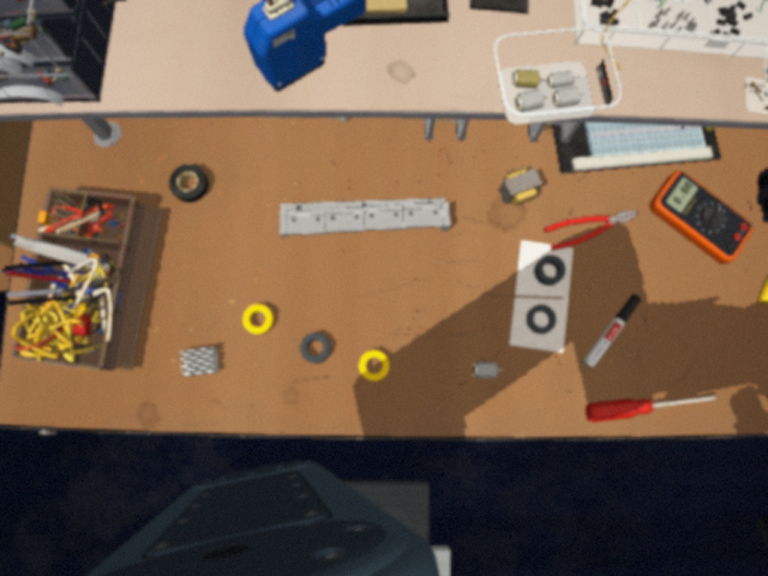

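View pics/side0.png

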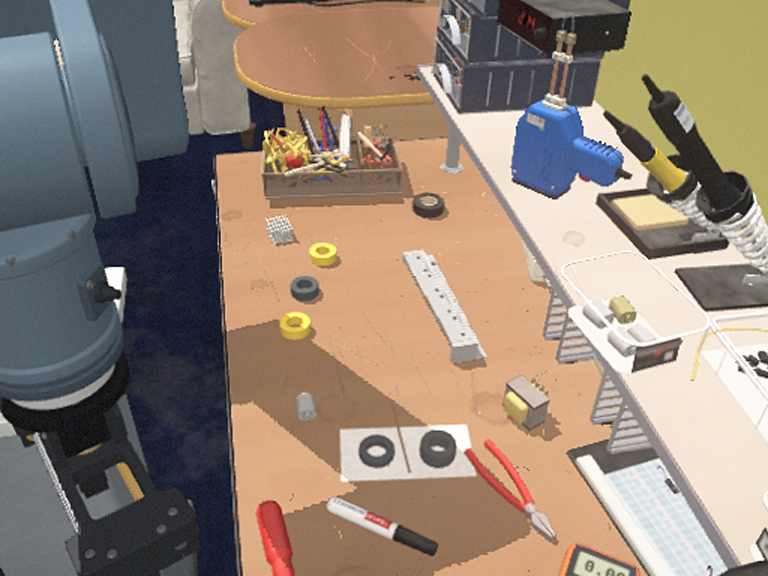

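```bash
cat > fit.py <<'E'
from h import *
from scipy.optimize import minimize
S=4
def hullmask(cam,P):
    m=np.zeros((384*S,512*S),np.uint8)
    for p in P:
        q=cv2.convexHull(np.round((w2pix(cam,p)+.5)*S).astype(np.int32)); cv2.fillConvexPoly(m,q,1)
    return m.astype(bool)
def box(x0,x1,y0,y1,h): return np.array([[x,y,z] for x in(x0,x1) for y in(y0,y1) for z in(0,h)])
def gauge(p):
    c,s=np.cos(p[2]),np.sin(p[2]);out=[]
    e=[126,58,0,-58,-126]
    for i,h in enumerate((17,22,27,32)):
        b=box(0,.052,e[i+1]/1e3,e[i]/1e3,h/1e3); out.append(np.c_[b[:,0]*c-b[:,1]*s+p[0],b[:,0]*s+b[:,1]*c+p[1],b[:,2]])
    return out
def ring(p,h):
    a=np.linspace(0,2*np.pi,40); 
    return [np.array([[p[0]+.022*np.cos(t),p[1]+.022*np.sin(t),z] for t in a for z in(0,h)])]
def fit(gen,p0,masks,step):
    big={c:cv2.resize(m.astype(np.uint8),None,fx=S,fy=S,interpolation=cv2.INTER_LINEAR).astype(bool) for c,m in masks.items()}
    def cost(p):
        t=0
        for c,b in big.items():
            m=hullmask(c,gen(p)); t+=1-(m&b).sum()/(m|b).sum()
        return t
    sim=np.vstack([p0]+[np.array(p0)+np.eye(len(p0))[i]*step[i] for i in range(len(p0))])
    o=minimize(cost,p0,method="Nelder-Mead",options=dict(initial_simplex=sim,xatol=1e-5,fatol=1e-5)); return o.x,o.fun
def nearest(cam,q,xy,z=.01):
    best=None
    for d in r.trace(cam,q):
        v,u=np.nonzero(d["pixels"]);w=pix2w(cam,[u.mean(),v.mean()],z)[0,:2]
        k=np.hypot(*(w-xy))
        if k<.03 and (best is None or k<best[0]): best=(k,d["pixels"])
    return None if best is None else best[1]
E
python3 - <<'E'
from fit import *
ims={c:r.camera(c) for c in("top","side")}
G={c:r.trace(c,"gauge")[0]["pixels"] for c in ims}
g={}
for k in("top","side",None):
    M={c:G[c] for c in G if k in(None,c)}
    g,f=fit(gauge,[.60,-.03,0.03],M,[.01,.01,.05]);print("gauge",k,np.round(g,4),round(f,3))
for xy in([.43,.034],[.473,-.297],[.547,-.31],[.405,-.05]):
    M={c:nearest(c,"ring_medium_mid" if xy[1]>-.2 else ("ring_thin_mid" if xy[0]<.5 else "ring_thick_mid"),xy) for c in ims}
    for h in(.012,.017,.022):
        print(xy,h,[(np.round(p,4).tolist(),round(f,3)) for p,f in [fit(lambda p:ring(p,h),xy,{c:m for c,m in M.items() if m is not None and (k is None or c==k)},[.006,.006]) for k in (None,"top","side")]])
im=ims["top"][110:270,150:350].copy();im=cv2.resize(im,None,fx=4,fy=4,interpolation=cv2.INTER_CUBIC)
for b in gauge(g):
    q=(w2pix("top",b)+.5-[150,110])*4
    for i,j in((0,2),(1,3),(5,7),(0,1),(2,3),(1,5)): cv2.line(im,tuple(map(int,q[i])),tuple(map(int,q[j])),(255,0,0),1)
cv2.imwrite("pics/fit.png",im[:,:,::-1])
E
```

```text
gauge top [ 0.6008 -0.0337  0.0526] 0.215
gauge side [ 0.6017 -0.0349  0.0138] 0.285
gauge None [ 0.6012 -0.0343  0.0164] 0.504
[0.43, 0.034] 0.012 [([0.4297, 0.0354], np.float64(0.432)), ([0.4283, 0.0347], np.float64(0.33)), ([0.4299, 0.0365], np.float64(0.068))]
[0.43, 0.034] 0.017 [([0.4291, 0.0339], np.float64(0.454)), ([0.4281, 0.0342], np.float64(0.341)), ([0.4299, 0.0334], np.float64(0.099))]
[0.43, 0.034] 0.022 [([0.429, 0.0341], np.float64(0.56)), ([0.4281, 0.034], np.float64(0.354)), ([0.4299, 0.0317], np.float64(0.191))]
[0.473, -0.297] 0.012 [([0.4756, -0.2959], np.float64(0.582)), ([0.4739, -0.2961], np.float64(0.38)), ([0.4759, -0.2947], np.float64(0.202))]
[0.473, -0.297] 0.017 [([0.4755, -0.296], np.float64(0.678)), ([0.473, -0.297], np.float64(0.406)), ([0.476, -0.2956], np.float64(0.272))]
[0.473, -0.297] 0.022 [([0.4756, -0.2949], np.float64(0.761)), ([0.473, -0.297], np.float64(0.429)), ([0.4749, -0.2991], np.float64(0.333))]
[0.547, -0.31] 0.012 [([0.5476, -0.3093], np.float64(0.446)), ([0.5469, -0.3116], np.float64(0.234)), ([0.5491, -0.3058], np.float64(0.073))]
[0.547, -0.31] 0.017 [([0.5474, -0.3094], np.float64(0.362)), ([0.5464, -0.3104], np.float64(0.245)), ([0.5482, -0.3079], np.float64(0.051))]
[0.547, -0.31] 0.022 [([0.5469, -0.3103], np.float64(0.408)), ([0.5456, -0.3098], np.float64(0.275)), ([0.5471, -0.3096], np.float64(0.127))]
[0.405, -0.05] 0.012 [([0.4051, -0.0499], np.float64(0.446)), ([0.4054, -0.0505], np.float64(0.333)), ([0.4051, -0.0485], np.float64(0.102))]
[0.405, -0.05] 0.017 [([0.4054, -0.0507], np.float64(0.41)), ([0.4049, -0.0504], np.float64(0.34)), ([0.4053, -0.0508], np.float64(0.068))]
[0.405, -0.05] 0.022 [([0.4049, -0.0508], np.float64(0.499)), ([0.4045, -0.0503], np.float64(0.35)), ([0.4043, -0.053], np.float64(0.146))]
```

View pics/fit.png

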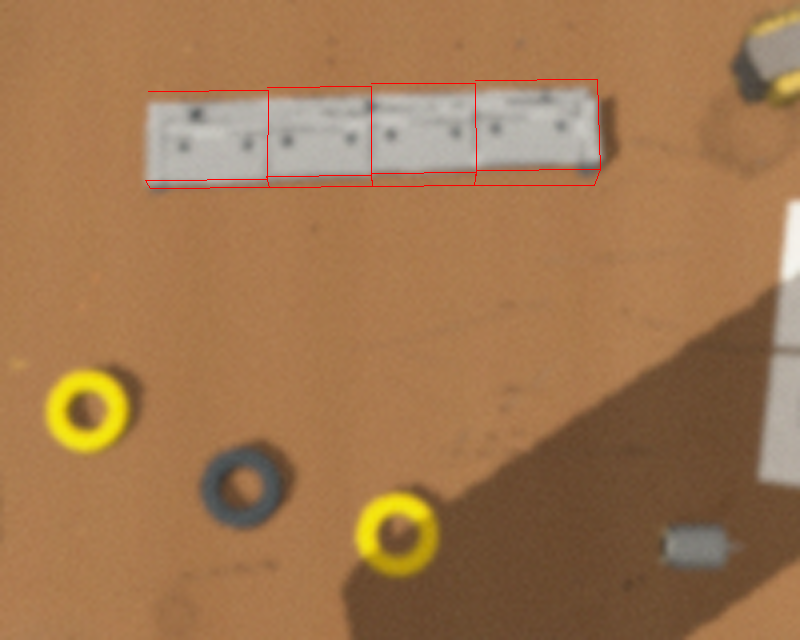

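```bash
python3 - <<'E'
from fit import *
ims={c:r.camera(c) for c in("top","side")}
G={c:r.trace(c,"gauge")[0]["pixels"] for c in ims}
def gr(p):
    c,s=np.cos(p[2]),np.sin(p[2]);out=[];e=[126,58,0,-58,-126]
    for i,h in enumerate((17,22,27,32)):
        for b in(box(0,.028,e[i+1]/1e3,e[i]/1e3,h/1e3),box(.028,.052,e[i+1]/1e3,e[i]/1e3,max(.001,p[3]))):
            out.append(np.c_[b[:,0]*c-b[:,1]*s+p[0],b[:,0]*s+b[:,1]*c+p[1],b[:,2]])
    return out
for k in("top","side",None):
    M={c:G[c] for c in G if k in(None,c)}
    g,f=fit(gr,[.60,-.034,0.05,.01],M,[.01,.01,.05,.01]);print("gauge",k,np.round(g,4),round(f,3))
tiles=[]
for c,(x0,y0,x1,y1),s in(("top",(180,125,305,165),6),("side",(255,160,335,250),4)):
    im=cv2.resize(ims[c][y0:y1,x0:x1],None,fx=s,fy=s,interpolation=cv2.INTER_CUBIC)
    for p,col in(([.6008,-.0337,.0526],(255,0,0)),(g[:3],(0,0,255))):
      for b in gauge(p):
        q=(w2pix(c,b)+.5-[x0,y0])*s
        for i,j in((0,2),(1,3)): cv2.line(im,tuple(map(int,q[i])),tuple(map(int,q[j])),col,1)
    t=np.zeros((im.shape[0],760,3),np.uint8);t[:,:im.shape[1]]=im;tiles.append(t)
cv2.imwrite("pics/fit2.png",np.vstack(tiles)[:,:,::-1])
E
```

```text
gauge top [ 0.6044 -0.0359  0.0472 -0.0055] 0.135
gauge side [ 0.6065 -0.0344  0.0527  0.0008] 0.139Traceback (most recent call last):
  File "<stdin>", line 12, in <module>
  File "fit.py", line 27, in fit
    o=minimize(cost,p0,method="Nelder-Mead",options=dict(initial_simplex=sim,xatol=1e-5,fatol=1e-5)); return o.x,o.fun
    res = _minimize_neldermead(fun, x0, args, callback, bounds=bounds,
                               **options)
    fxr = func(xr)
    fx = function(np.copy(x), *(wrapper_args + args))
  File "fit.py", line 24, in cost
    m=hullmask(c,gen(p)); t+=1-(m&b).sum()/(m|b).sum()
  File "fit.py", line 7, in hullmask
    q=cv2.convexHull(np.round((w2pix(cam,p)+.5)*S).astype(np.int32)); cv2.fillConvexPoly(m,q,1)
                               ~~~~~^^^^^^^
  File "h.py", line 13, in w2pix
    m=r.camera_model(cam);K=np.array(m["K"]);R=Rot.from_euler("xyz",m["rotation"]).as_matrix();e=np.array(m["eye"])
ValueError: time passes only in moves, steps and waits
```

Request:
drive_tool:
  deltas:
    - [6.0, [4.0, -4.3, 1.0], 2]
    - [6.0, [8.0, -8.5, 2.0], 6]
    - [6.0, [12.0, -12.8, 3.0], 10]
    - [6.0, [16.0, -17.0, 4.0], 14]
    - [6.0, [20.0, -21.4, 5.0], 18]
    - [6.0, [24.0, -25.6, 6.0], 21.3]
    - [6.0, [28.0, -29.8, 7.0], 21.3]
    - [6.0, [32.0, -34.0, 8.0], 21.3]
    - [6.0, [36.0, -38.2, 9.0], 21.3]
    - [6.0, [39.0, -41.3, 10.0], 21.3]
    - [6.0, [40.6, -43.0, 10.0], 21.3]
    - [6.0, [40.6, -43.0, 10.0], 21.3]
  grip_force: 10

```text
time: 3.5
ee_pos: [0.4299, 0.0351, 0.1467]
ee_rot: [-3.142, 0.0, 0.053]
contact_force: [0.9, -0.1, 0.2]
grip_width: 0.0602
finger_force: 0.0
```

Request:
drive_tool:
  deltas:
    - [6.0, [0, 0, 5], 0]
    - [6.0, [0, 0, 9], 0]
    - [6.0, [0, 0, 12], 0]
    - [6.0, [0, 0, 13.5], 0]
    - [6.0, [0, 0, 13.5], 0]
    - [5.0, [0, 0, 13.5], 0]
    - [4.3, [0, 0, 13.5], 0]
    - [4.0, [0, 0, 13.5], 0]
    - [4.0, [0, 0, 13.5], 0]
    - [4.0, [0, 0, 13.5], 0]
  grip_force: 8

```text
time: 4.75
ee_pos: [0.4309, 0.0337, 0.0128]
ee_rot: [3.141, -0.002, 0.05]
contact_force: [-1.1, -0.6, 7.7]
grip_width: 0.0434
finger_force: 8.0
```

Request:
drive_tool:
  deltas:
    - [4.0, [0, 0, -0.05], 0]
    - [4.0, [0, 0, -0.1], 0]
    - [4.0, [0, 0, -0.1], 0]

```text
time: 5.12
ee_pos: [0.4298, 0.034, 0.0128]
ee_rot: [-3.142, -0.0, 0.05]
contact_force: [-0.6, 0.6, 3.6]
grip_width: 0.0433
finger_force: 8.0
```

```bash
python3 - <<'E'
from h import *
a=snap("side","g1.png",(170,150,270,225),8)
E
```

```text
(no output)
```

View pics/g1.png

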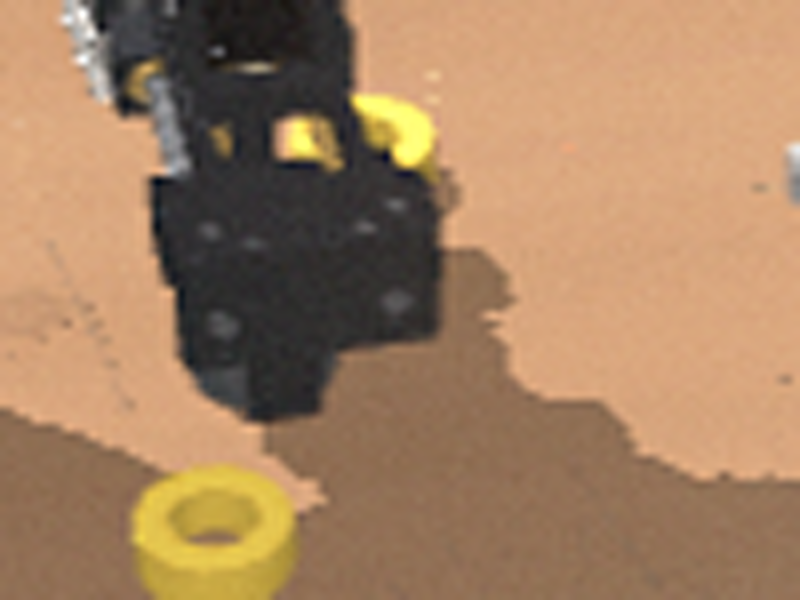

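Request:
drive_tool:
  deltas:
    - [4.0, [1, -0.1, 0], 0]
    - [4.0, [2.5, -0.2, 0], 0]
    - [4.0, [4.0, -0.4, 0], 0]
    - [4.0, [5.5, -0.6, 0], 0]
    - [4.0, [7, -0.8, 0], 0]
    - [4.0, [8.5, -0.9, 0], 0]
    - [4.0, [10, -0.95, 0], 0]
    - [4.0, [11.5, -0.95, 0], 0]
    - [4.0, [13.0, -0.95, 0], 0]
    - [4.0, [14.0, -0.95, 0], 0]
    - [4.0, [14.1, -0.95, 0], 0]
    - [4.0, [14.1, -0.95, 0], 0]

```text
time: 6.68
ee_pos: [0.5698, 0.0505, 0.0124]
ee_rot: [-3.141, 0.0, 0.05]
contact_force: [0.5, 0.1, -0.2]
grip_width: 0.0436
finger_force: 8.0
```

Request:
drive_tool:
  deltas:
    - [4.0, [0.2, 0, 0], 0]
    - [4.0, [0.4, 0, 0], 0]
    - [4.0, [0.5, 0, 0], 0]
    - [4.0, [0.6, 0, 0], 0]
    - [4.0, [0.6, 0, 0], 0]

```text
time: 7.3
ee_pos: [0.5762, 0.0508, 0.0127]
ee_rot: [-3.142, -0.0, 0.05]
contact_force: [-0.3, -0.2, -0.6]
grip_width: 0.0435
finger_force: 8.0
```

Request:
drive_tool:
  deltas:
    - [4.0, [0.1, 0, 0], 0]
    - [4.0, [0.15, 0, 0], 0]
    - [4.0, [0.2, 0, 0], 0]
    - [4.0, [0.25, 0, 0], 0]
    - [4.0, [0.3, 0, 0], 0]
    - [4.0, [0.3, 0, 0], 0]

```text
time: 8.05
ee_pos: [0.5789, 0.0509, 0.0126]
ee_rot: [-3.142, 0.001, 0.05]
contact_force: [-0.9, -0.0, -0.3]
grip_width: 0.0434
finger_force: 8.0
```

Request:
drive_tool:
  deltas:
    - [4.0, [0.05, 0, 0], 0]
    - [4.0, [0.1, 0, 0], 0]
    - [4.0, [0.15, 0, 0], 0]
    - [4.0, [0.2, 0, 0], 0]
    - [4.0, [0.2, 0, 0], 0]

```text
time: 8.68
ee_pos: [0.5792, 0.051, 0.0124]
ee_rot: [-3.141, 0.004, 0.05]
contact_force: [-8.3, -1.3, 6.0]
grip_width: 0.0433
finger_force: 8.0
```

Request:
drive_tool:
  deltas:
    - [4.0, [-0.6, 0, 0], 0]
    - [4.0, [-1.2, 0, 0], 0]
    - [4.0, [-1.2, 1.0, 0], 0]
    - [4.0, [-1.2, 2.2, 0], 0]
    - [4.0, [-1.2, 3.4, 0], 0]
    - [4.0, [-1.2, 4.6, 0], 0]
    - [4.0, [-1.2, 5.5, 0], 0]
    - [4.0, [-1.2, 5.8, 0], 0]
    - [4.0, [-0.9, 5.8, 0], 0]
    - [4.0, [-0.6, 5.8, 0], 0]
    - [4.0, [-0.4, 5.8, 0], 0]
    - [4.0, [-0.4, 5.8, 0], 0]

```text
time: 10.18
ee_pos: [0.5802, -0.0068, 0.0127]
ee_rot: [3.142, -0.0, 0.051]
contact_force: [0.7, -0.7, -0.3]
grip_width: 0.0434
finger_force: 8.0
```

Request:
drive_tool:
  deltas:
    - [4.0, [0.1, 0, 0], 0]
    - [4.0, [0.2, 0, 0], 0]
    - [4.0, [0.25, 0, 0], 0]
    - [4.0, [0.3, 0, 0], 0]
    - [4.0, [0.35, 0, 0], 0]
    - [4.0, [0.35, 0, 0], 0]

```text
time: 10.92
ee_pos: [0.5822, -0.0069, 0.0124]
ee_rot: [-3.141, 0.003, 0.05]
contact_force: [-6.6, -0.4, 2.8]
grip_width: 0.0435
finger_force: 8.0
```

Request:
drive_tool:
  deltas:
    - [4.0, [-0.4, 0, 0], 0]
    - [4.0, [-0.8, 0, 0], 0]
    - [4.0, [-0.8, 0, 0], 0]
    - [5.0, [-0.8, 0, 0], 0]
    - [6.0, [-0.8, 0, 0], 0]
    - [6.0, [-0.8, 0, 0], 0]
    - [6.0, [-2.0, 0, 0], 0]
    - [6.0, [-4.0, 0, 0], 0]
    - [6.0, [-6.0, 0, 0], 0]
    - [6.0, [-8.0, 0, 0], 0]
    - [3.0, [-8.0, 0, 0], 0]
    - [3.0, [-8.0, 0, 0], 0]

```text
time: 12.42
ee_pos: [0.5043, -0.0111, 0.0131]
ee_rot: [3.141, -0.001, 0.05]
contact_force: [0.2, 0.7, -0.0]
grip_width: 0.0421
finger_force: 0.0
```

```bash
python3 - <<'E'
import h
_c={}
_o=h.r.camera_model
from fit import *
a=snap("side","g2.png",(240,150,330,235),8)
b=r.camera("top")
for c in("top","side"):
  for d in r.trace(c,"ring_medium_mid"):
    v,u=np.nonzero(d["pixels"]);print(c,round(d["conf"],2),d["box"],len(u),np.round(pix2w(c,[u.mean(),v.mean()],.008)[0],4))
E
```

```text
top 0.68 [239.5, 235.4, 259.2, 253.3] 183 [ 0.406 -0.053  0.008]
side 0.88 [185.4, 208.3, 209.2, 228.7] 334 [ 0.4057 -0.0523  0.008 ]
side 0.52 [210.2, 158.2, 222.0, 175.2] 201 [0.4676 0.1193 0.008 ]
side 0.5 [263.4, 191.3, 279.7, 204.8] 188 [ 0.5783 -0.013   0.008 ]
```

View pics/g2.png

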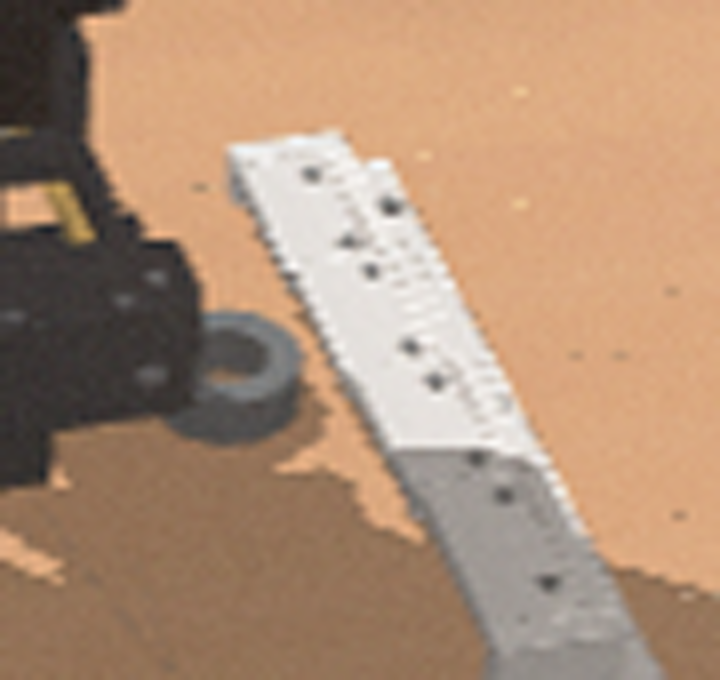

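Request:
drive_tool:
  deltas:
    - [3.0, [0, 0, 0], 0]
    - [3.0, [1, 0, 0], 0]
    - [3.0, [2, 0, 0], 0]
    - [3.0, [3.0, 0, 0], 0]
    - [3.0, [3.8, 0, 0], 0]
    - [3.0, [4.2, 0, 0], 0]
    - [3.0, [4.4, 0, 0], 0]
    - [3.0, [4.6, 0, 0], 0]
    - [3.0, [4.8, 0, 0], 0]
    - [3.0, [5.0, 0, 0], 0]
    - [3.0, [5.1, 0, 0], 0]
    - [3.0, [5.1, 0, 0], 0]

```text
time: 14.12
ee_pos: [0.5547, -0.0084, 0.0127]
ee_rot: [-3.142, -0.0, 0.05]
contact_force: [-0.6, 0.0, -0.1]
grip_width: 0.0301
finger_force: 0.1
```

Request:
drive_tool:
  deltas:
    - [3.0, [0.1, 0, 0], 0]
    - [3.0, [0.2, 0, 0], 0]
    - [3.0, [0.25, 0, 0], 0]
    - [3.0, [0.25, 0, 0], 0]

```text
time: 14.62
ee_pos: [0.5563, -0.0083, 0.0125]
ee_rot: [-3.141, 0.002, 0.05]
contact_force: [-4.7, -1.1, 2.8]
grip_width: 0.03
finger_force: 2.9
```

Request:
drive_tool:
  deltas:
    - [3.0, [-1.0, 0, 0], 0]
    - [6.0, [-1.5, 0, 0], 0]
    - [6.0, [-1.5, 0, 0], 0]
    - [6.0, [-1.5, 0, 0], 0]
    - [6.0, [-0.5, 0, 0], 0]
    - [6.0, [1.0, 0, 0], 0]
    - [6.0, [2.0, 0, 0], 0]
    - [6.0, [2.4, 0, 0], 0]
    - [5.0, [2.4, 0, 0], 0]
    - [4.0, [2.4, 0, 0], 0]
    - [4.0, [2.4, 0, 0], 0]
    - [4.0, [2.4, 0, 0], 0]

```text
time: 16.12
ee_pos: [0.5806, -0.007, 0.0126]
ee_rot: [-3.141, 0.001, 0.05]
contact_force: [-0.8, -0.7, -1.2]
grip_width: 0.0436
finger_force: 8.0
```

Gripped. Retreat, slide to step 3, release, back off, and cradle.

Request:
drive_tool:
  deltas:
    - [4.0, [-0.6, 0, 0], 0]
    - [4.0, [-1.2, 0, 0], 0]
    - [4.0, [-1.2, 1.0, 0], 0]
    - [4.0, [-1.2, 2.2, 0], 0]
    - [4.0, [-1.2, 3.4, 0], 0]
    - [4.0, [-1.2, 4.6, 0], 0]
    - [4.0, [-1.2, 5.5, 0], 0]
    - [4.0, [-1.2, 5.8, 0], 0]
    - [4.0, [-1.2, 5.8, 0], 0]
    - [5.0, [-1.2, 5.8, 0], 0]
    - [6.0, [-1.2, 5.8, 0], 0]
    - [6.0, [-1.2, 5.8, 0], 0]

```text
time: 17.62
ee_pos: [0.572, -0.0653, 0.0128]
ee_rot: [3.142, -0.0, 0.051]
contact_force: [0.8, -0.6, 0.7]
grip_width: 0.0601
finger_force: 0.0
```

Request:
drive_tool:
  deltas:
    - [6.0, [-1.5, 0, 0], 0]
    - [6.0, [-3.0, 0, 0], 0]
    - [6.0, [-4.5, 0, 0], 0]
    - [3.0, [-5.0, 0, 0], 0]
    - [3.0, [-5.0, 0, 0], 0]
    - [3.0, [-5.0, 0, 0], 0]
    - [3.0, [-5.0, 0, 0], 0]
    - [3.0, [-4.0, 0, 0], 0]
    - [3.0, [-3.0, 0, 0], 0]
    - [3.0, [-2.6, 0, 0], 0]
    - [3.0, [-2.2, 0, 0], 0]
    - [3.0, [-2.0, 0, 0], 0]

```text
time: 19.12
ee_pos: [0.5519, -0.0665, 0.0126]
ee_rot: [-3.141, 0.001, 0.05]
contact_force: [-1.3, -0.4, 0.8]
grip_width: 0.0302
finger_force: 0.8
```

Request:
drive_tool:
  deltas:
    - [3.0, [0.2, 0, 0], 0]
    - [3.0, [0.4, 0, 0], 0]
    - [3.0, [0.6, 0, 0], 0]
    - [3.0, [0.7, 0, 0], 0]
    - [3.0, [0.8, 0, 0], 0]
    - [3.0, [0.9, 0, 0], 0]
    - [3.0, [1.0, 0, 0], 0]
    - [3.0, [1.0, 0, 0], 0]

```text
time: 20.12
ee_pos: [0.5621, -0.0661, 0.0127]
ee_rot: [3.142, -0.0, 0.05]
contact_force: [0.4, 0.9, 0.2]
grip_width: 0.0299
finger_force: 0.1
```

Request:
drive_tool:
  deltas:
    - [3.0, [0.3, 0, 0], 0]
    - [3.0, [0.6, 0, 0], 0]
    - [3.0, [0.9, 0, 0], 0]
    - [3.0, [1.2, 0, 0], 0]
    - [3.0, [1.5, 0, 0], 0]
    - [3.0, [1.8, 0, 0], 0]
    - [3.0, [2.0, 0, 0], 0]
    - [3.0, [2.2, 0, 0], 0]
    - [3.0, [2.2, 0, 0], 0]

```text
time: 21.25
ee_pos: [0.5842, -0.065, 0.0128]
ee_rot: [3.142, -0.0, 0.05]
contact_force: [-0.1, 0.2, -0.7]
grip_width: 0.0299
finger_force: 0.0
```

Request:
drive_tool:
  deltas:
    - [3.0, [0.1, 0, 0], 0]
    - [3.0, [0.2, 0, 0], 0]
    - [3.0, [0.3, 0, 0], 0]
    - [3.0, [0.35, 0, 0], 0]
    - [3.0, [0.35, 0, 0], 0]

```text
time: 21.88
ee_pos: [0.5869, -0.0648, 0.0126]
ee_rot: [-3.141, 0.001, 0.05]
contact_force: [-4.2, -0.5, 2.1]
grip_width: 0.0303
finger_force: 1.9
```

Request:
drive_tool:
  deltas:
    - [3.0, [0.05, 0, 0], 0]
    - [3.0, [-0.5, 0, 0], 0]
    - [3.0, [-2.0, 0, 0], 0]
    - [3.0, [-5.0, 0, 0], 0]
    - [3.0, [-7.0, 0, -2], 0]
    - [3.0, [-9.0, 0, -7], 0]
    - [3.0, [-13.0, 0, -12], 0]
    - [3.0, [-18.0, 0, -16], 0]
    - [3.0, [-22.0, 0, -18], 0]
    - [3.0, [-24.0, 0, -18], 0]
    - [3.0, [-24.0, 0, -18], 0]

```text
time: 23.25
ee_pos: [0.3477, -0.0771, 0.1932]
ee_rot: [3.14, -0.003, 0.049]
contact_force: [-0.2, -0.1, 0.7]
grip_width: 0.0302
finger_force: 0.0
```

```bash
python3 - <<'E'
from h import *
a=r.camera("top")[110:180,175:310]; b=r.camera("side")[140:320,180:340]
A=cv2.resize(a,None,fx=5,fy=5,interpolation=cv2.INTER_CUBIC);B=cv2.resize(b,None,fx=1.3,fy=1.3,interpolation=cv2.INTER_CUBIC)
o=np.zeros((A.shape[0]+B.shape[0],A.shape[1],3),np.uint8);o[:A.shape[0]]=A;o[A.shape[0]:,:B.shape[1]]=B
cv2.imwrite("pics/end.png",o[:,:,::-1])
for c in("top","side"):
  for d in r.trace(c,"ring_medium_mid")+r.trace(c,"ring_thin_mid"):
    v,u=np.nonzero(d["pixels"]);print(c,round(d["conf"],2),len(u),np.round(pix2w(c,[u.mean(),v.mean()],.008)[0],3))
g=np.array([.605,-.035]);print("expected home",g+np.array([.006+.029*.05,.006*.05-.029]))
E
```

```text
top 0.82 235 [0.47  0.119 0.008]
top 0.49 130 [ 0.596 -0.065  0.008]
top 0.7 183 [ 0.476 -0.297  0.008]
side 0.76 331 [ 0.406 -0.054  0.008]
side 0.72 226 [0.471 0.12  0.008]
side 0.92 340 [ 0.476 -0.297  0.008]
expected home [ 0.61245 -0.0637 ]
```

View pics/end.png

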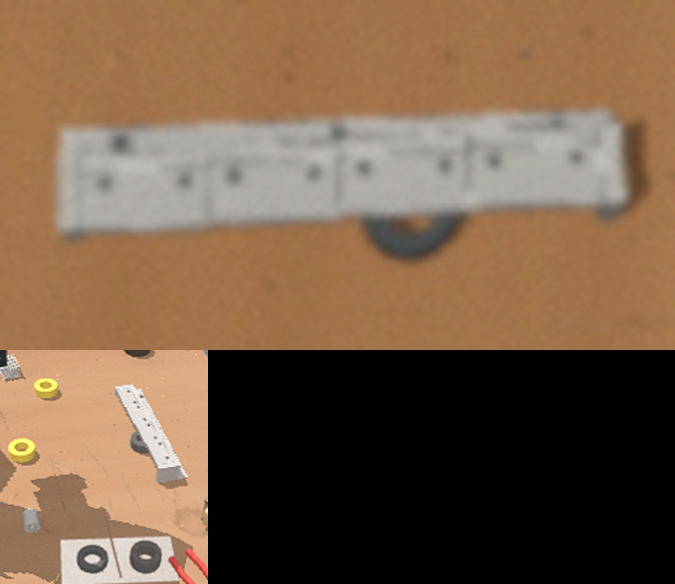

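```bash
python3 -c "
from station import r
print(r.sign_off())"
```

```text
the job is handed in; nothing more can be done
None
```

The ring was blocked at steps 1 and 2 and slid into step 3 (19 mm), so it is the 17 mm ring; I left it there against the back wall, pushing the gauge with at most about 9 N, and handed the job in at about 23 s with the spare rings still on their card.

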